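Lock the second stop into the pastry cutting guide

ROBOT

A 7-joint arm with a two-finger parallel gripper is mounted at the origin on a cart in front of the work surface, level with it; the furniture and walls round the work are solid. World frame = base frame: x ahead of the robot, y to its left, z up, the work surface at z = 0. Lengths are in m, angles in rad, forces in N, time in s.
With the tool pointing down it reaches from about 0.375 to 0.925 m from the base axis. Payload 3.1 kg.
Tool frame: the origin (TCP) lies at the very end of the fingers, on their centre line; the grasp point (between the pads) lies r.tcp_to_grasp behind it (r.tcp_to_grasp is the distance from the TCP to the grasp point, in m); x points along the fingers, z is the direction in which the jaws open and shut, and the axes are right-handed (so a half turn about x gives the same grasp; the last joint's range is limited). The gripper opens to 85 mm and grips with 20 to 120 N. Pads are 22 mm wide; open, the fingers measure 114 mm over their backs; the gripper's body (76 mm by 85 mm) begins 54 mm behind the grasp point. The pads swing forward as they close: fully open they stand 13 mm farther back than shut.
Start: joints at [-1.301, 0.383, 0.044, 1.598, -0.018, 1.161, -0.05], TCP at [0.234, 0.607, 0.231] pointing down, gripper open.
Joint ranges: [-2.61, 2.61], [-0.41, 2.15], [-1.48, 1.57], [0, 2.5], [-1.57, 4.71], [0.05, 1.97], [-2.85, 2.85]. Speed limits (rad/s): [2.79, 2.79, 3.14, 3.14, 3.14, 3.14, 3.14].

INTERFACE

Orientations are given as a unit quaternion [x, y, z, w].
In Python, from bench import r gives the robot as it stands.
- The arm moves only by the tool drive_tool, never from a script. Its argument "moves" is a list of rows, each a list of 4 numbers: the shift along the tool's x, y, z in mm, then the turn about the tool's x in degrees. A call has 1 to 12 rows; each row is the pose to reach, as a shift and turn from the pose measured when the call began, along the tool's axes at that moment; what a row does not reach only later rows make up. A row lasts 1/10 s, in which the tool goes at most 50 mm and 8.59 degrees, less where a joint would pass 70% of its speed; a pose out of reach is approached as far as the arm can. A call with a gripper value outside its range is refused whole. "fingers" is the finger opening in mm, from 0 to 85.4, set as the call begins (left out, the last holds). The fingers move at their own pace and stop on an object; "squeeze" is the grip in N (left out, the last holds). Time passes only in rows, so rows that repeat a pose let the fingers close. It gives the time, the measured TCP pose, the force and the opening at its end, in the units of the state.
- r.get_state(): the state, without advancing time (a new reading comes with each control period).
- r.snapshot(name): name is "scene" or "top" or "wrist"; returns (picture, depth): 480x640x3 uint8, red, green, blue; 480x640 float32, m along the optical axis (not along the pixel's ray), 0 where there is no reading.
- r.get_calibration(name): a dict with "fx", "fy", "cx", "cy" (pixels), "D" ([k1, k2, p1, p2, k3] as OpenCV has them; the pictures are not rectified), "R" (3x3) and "t" (3): a world point X has camera coordinates R X + t; the wrist camera has in their place "hand_eye" (4x4, takes a point from camera to tool coordinates, whose origin is the TCP and whose axes are the tool frame's). Camera axes: x right, y down, z forward; pixel columns grow to the right and rows downward; lengths in m; the calibration is good to about 2 mm. A picture is of the moment at which its call begins: read the wrist's pose just before it. get_calibration takes no time and is no camera call.
- r.close_job(): hands the job in, once; it reports no verdict.
The state is a dict: "time_s": time; "joint_positions": joint angles; "qvel": joint speeds; "effort": joint torques, N m; "tool_pos": TCP position; "tcp_rot": TCP orientation; "wrist_force": force on the tool from outside, world axes, zero at the start; "wrist_torque": the same for the moment, N m; "finger_gap": finger opening in m.
Only numpy, scipy, OpenCV 4.12 (cv2) and the standard library are available. Lean on these libraries where they do the work, as an engineer would, in place of code of your own. Each camera call takes 0.05 s, during which the arm holds its last target.

TASK

The cutting guide for pastry strips has two blue feet screwed to the table; one already carries its orange-handled stop, the other is empty. Take the loose orange-handled stop, pass its T-shaped crossbar down through the slot of the empty foot until the collar sits flat on the foot, and turn it a quarter turn so that the crossbar locks underneath; let go and leave it standing upright. Leave the green-handled pin, which has no crossbar, where it stands.

Things in the scene. Friction and masses are not known exactly. Their poses are not given: they have to be found in the camera images.
- stop_grip (a point): Loose steel stop, 220 g, upright on the table; point: centre of its orange handle, 63 mm above its underside. x along handle and crossbar (parallel), z up. Handle 50 (x) x 18 (y) x 34 mm (z), grasp across the 18. Below this point: at 27 to 33 mm a round collar, diameter 70, flat underside; 33 to 51 a stem, diameter 18; 51 to 63 the crossbar, 70 (x) x 24 (y) mm. Same after half a turn.
- slot (a point): Slot mouth centre in the top of the empty blue foot (fixed, 120 x 120 mm, top 36 mm over the table). x along the slot, y across, z up. Slot 90 (x) x 42 mm (y) through a 10 mm plate into a 100 x 100 mm hollow where the crossbar turns freely, either way, its top 8 mm below the plate once the collar sits on the plate. Locked, the handle lies along y.
- used_slot (a point): The same point of the other blue foot, same sizes and axes. An orange-handled stop is already locked in it and fixed, its handle across the slot: so the finished one looks. Its top is 50 mm above this point.
- pin_grip (a point): Loose pin with a green handle, above the stem like the stop, but with a round foot of 38 mm diameter in place of the crossbar. Point: centre of the green handle, 63 mm above the pin's underside; x along the handle, z up. Not to be used.

How it is judged:
On the way:
1. the crossbar is through the slot of the empty foot (z of stop_grip in the frame of slot below 0.041 m and horizontal distance between stop_grip and slot below 0.02 m), for 0.1 s.
At the end, for the whole second after the job is handed in: The orange-handled stop stands in the empty foot, centre within 18 mm of the slot's centre, collar down on the top plate (handle centre 28 to 37 mm above it), upright within 7 degrees, its handle across the slot within 20 degrees, released; the green-handled pin is within 30 mm of where it stood (z of stop_grip in the frame of slot between 0.028 and 0.037 m and horizontal distance between stop_grip and slot below 0.018 m and angle between the x axis of stop_grip and the y axis of slot, either way round below 0.35 rad and angle between stop_grip's own z axis and vertical below 0.12 rad and distance of pin_grip from where it was at the start of the episode below 0.03 m); the robot touches nothing.
It fails at once if the green-handled pin is moved or knocked over (distance of pin_grip from where it was at the start of the episode above 0.03 m).
It also fails if it takes over 40 s, if anything falls off the work surface, if the arm or the gripper's body presses on something with over 40 N, if the wrist force passes 120 N, or if a joint passes its speed limit or range.

## Working session

There is one attempt and no reset: what is moved stays moved. The work goes in short steps, Python scripts to look and compute and a tool call to move; the robot and the scene stay as the last step left them, time stands still between calls to the robot, and variables do not carry over. Pictures are saved under pics/ and viewed, and the job is handed in when it is done.

Besides the shell and the picture viewer there is one more tool, called as a command line: name --pt "numbers of a row" for each row, then --argument value for the rest. drive_tool: Moves the arm, as the interface text tells. Its arguments: {"type":"object","properties":{"moves":{"type":"array","items":{"type":"array","items":{"type":"number"}}},"fingers":{"type":"number"},"squeeze":{"type":"number"}},"required":["moves"]}

```bash
ls; mkdir -p pics
python3 - <<'E'
from bench import r
import cv2,numpy as np
s=r.get_state();print(s, r.tcp_to_grasp)
for n in("scene","top","wrist"):
    c=r.get_calibration(n);print(n,c)
for n in("scene","top"):
    p,d=r.snapshot(n);cv2.imwrite(f"pics/{n}0.png",p[:,:,::-1]);np.save(f"pics/{n}0.npy",d);np.save(f"pics/{n}0rgb.npy",p)
E
```

```text
pics
{'time_s': 0.0, 'joint_positions': array([-1.30081536,  0.38384671,  0.04382503,  1.59961628, -0.01788359,
        1.16116708, -0.04987755]), 'qvel': array([ 0.00100134,  0.00195049,  0.00023484,  0.00128461,  0.00069973,
        0.00035589, -0.00160239]), 'effort': array([-1.21592452e-04, -4.33455241e+01,  1.02446806e+00, -2.49521792e+01,
        1.05945588e-02,  1.12546503e-02,  2.00061288e-05]), 'tool_pos': array([0.23336738, 0.60564012, 0.22985984]), 'tcp_rot': array([-0.40074888,  0.58371284,  0.39960216,  0.58223516]), 'wrist_force': array([ 0.09188473,  0.21355647, -0.23471042]), 'wrist_torque': array([0.0530806 , 0.01643875, 0.03841943]), 'finger_gap': 0.08524141485128654} 0.0187
scene {'fx': 578.6416045026137, 'fy': 578.6416045026137, 'cx': 319.9074377573277, 'cy': 239.2085136848254, 'D': array([-0.18422365,  0.        ,  0.        ,  0.        ,  0.        ]), 'R': array([[ 0.63177982, -0.77514614, -0.00165272],
       [-0.54323484, -0.44123847, -0.71428602],
       [ 0.5529468 ,  0.4521693 , -0.69985195]]), 't': array([-0.34883394,  0.3607004 ,  0.95056534])}
top {'fx
[... 214 characters left out ...]
44359],
       [-0.99212404, -0.02908514, -0.12183572],
       [ 0.12225216, -0.01299017, -0.99241406]]), 't': array([-0.02845472,  0.53978789,  0.87889908])}
wrist {'fx': 422.7234069692278, 'fy': 422.7234069692278, 'cx': 316.87015419447687, 'cy': 237.78036401955978, 'D': array([-0.06914097,  0.        ,  0.        ,  0.        ,  0.        ]), 'hand_eye': array([[ 7.87845955e-04, -2.66265509e-01,  9.63899403e-01,
        -1.42554052e-01],
       [ 1.95792577e-04, -9.63899642e-01, -2.66265735e-01,
         6.74679322e-02],
       [ 9.99999670e-01,  3.98500730e-04, -7.07271624e-04,
         5.19191070e-04],
       [ 0.00000000e+00,  0.00000000e+00,  0.00000000e+00,
         1.00000000e+00]])}
```

View pics/top0.png

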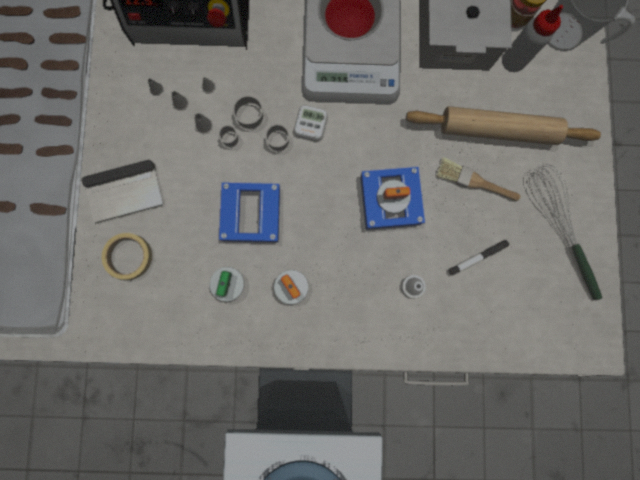

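View pics/scene0.png

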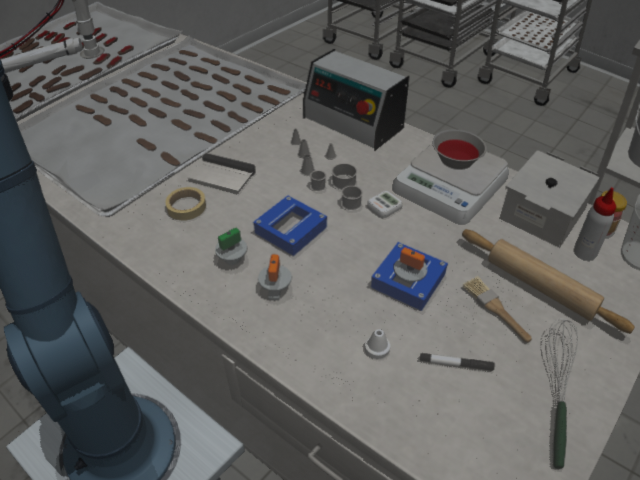

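The top view shows the loose orange stop at about (291,287), the green pin at (226,283), the empty foot at (250,212) with its slot running up the picture, and the occupied foot at (392,197). The scene view agrees. Next I measure these.

```bash
cat > h.py <<'E'
import cv2,numpy as np
from scipy.spatial.transform import Rotation as Ro
from bench import r
def cam(n,s=None):
    c=r.get_calibration(n);K=np.array([[c["fx"],0,c["cx"]],[0,c["fy"],c["cy"]],[0,0,1]])
    if n=="wrist":
        T=np.eye(4);T[:3,:3]=Ro.from_quat(s["tcp_rot"]).as_matrix();T[:3,3]=s["tool_pos"]
        T=T@c["hand_eye"];R=T[:3,:3].T;t=-R@T[:3,3]
    else:R,t=c["R"],c["t"]
    return K,c["D"],np.array(R),np.array(t)
def rays(px,C):
    K,D,R,t=C
    u=cv2.undistortPoints(np.float64(px).reshape(-1,1,2),K,D)[:,0]
    return -R.T@t,np.c_[u,np.ones(len(u))],R,t
def onplane(px,C,z):
    o,u,R,t=rays(px,C);d=u@R;return o+d*((z-o[2])/d[:,2])[:,None]
def ondepth(px,dep,C):
    o,u,R,t=rays(px,C);px=np.int32(px);z=dep[px[:,1],px[:,0]];k=z>0
    return (((u*z[:,None])-t)@R)[k]
def mask(p,lo,hi,S=120,V=50):
    h=cv2.cvtColor(p,cv2.COLOR_RGB2HSV);return cv2.inRange(h,(lo,S,V),(hi,255,255))
def blobs(m,amin=60):
    n,l,st,ce=cv2.connectedComponentsWithStats(m)
    return [(l==i,st[i],ce[i]) for i in range(1,n) if st[i][4]>=amin]
def pix(m):
    y,x=np.nonzero(m);return np.c_[x,y].astype(float)
def rect(P):
    c,s,a=cv2.minAreaRect(np.float32(P[:,:2]*1000));a=a if s[0]>=s[1] else a+90
    return np.array(c)/1000,sorted(s),(a+90)%180-90   # centre m, sizes mm, angle deg of long axis from +x
E
cat > a.py <<'E'
from h import *
for n in("top","scene"):
    p=np.load(f"pics/{n}0rgb.npy");d=np.load(f"pics/{n}0.npy");C=cam(n)
    for nm,lo,hi in(("orange",5,20),("green",50,80),("blue",100,125)):
        for m,st,ce in blobs(mask(p,lo,hi)):
            P=ondepth(pix(m),d,C)
            print(n,nm,st,ce.round(1),"zpct",np.percentile(P[:,2],[5,50,95]).round(3))
            zt={"orange":.08,"green":.08,"blue":.036}[nm]
            if nm=="blue":
                Q=P[abs(P[:,2]-zt)<.006]
            else:
                zt=np.percentile(P[:,2],90);Q=P[abs(P[:,2]-zt)<.004]
            print("   rect depth",rect(Q), "mean",Q.mean(0).round(4))
E
python3 a.py
```

```text
top orange [385 187  25  10 189] [396.8 191.8] zpct [0.082 0.086 0.088]
   rect depth (array([ 0.63720795, -0.17225153]), [16.494136810302734, 47.33403015136719], -82.75153350830078) mean [ 0.6374 -0.1722  0.0863]
top orange [281 275  19  23 186] [290.1 286.2] zpct [0.076 0.079 0.082]
   rect depth (array([0.44553223, 0.03330774]), [14.946060180664062, 46.557334899902344], 35.597999572753906) mean [0.4453 0.033  0.0799]
top green [220 272   9  11  67] [224.5 276.6] zpct [0.077 0.08  0.082]
   rect depth (array([0.46049014, 0.16032524]), [12.830873489379883, 18.849437713623047], -14.986328125) mean [0.4605 0.1601 0.0801]
top green [217 284  11  12  67] [221.1 289.4] zpct [0.076 0.08  0.082]
   rect depth (array([0.43684302, 0.16535617]), [12.002157211303711, 21.8963623046875], -14.532135009765625) mean [0.4353 0.1656 0.0799]
top blue [ 362  168   62   60 1888] [391.5 197.8] zpct [0.034 0.036 0.039]
   rect depth (array([ 0.63797559, -0.17260886]), [120.4007568359375, 120.62337493896484], 6.514036178588867) mean [ 0.6362 -0.1706  0.0364]
top blue [ 220  183   59   59 2057] [249.3 212. 
[... 745 characters left out ...]
8086], 87.10389709472656) mean [ 0.7875 -0.5899  0.0408]
scene green [219 229  20  12  84] [228.2 234.4] zpct [0.076 0.078 0.081]
   rect depth (array([0.44716452, 0.16420174]), [14.996688842773438, 43.56190872192383], -11.564704895019531) mean [0.4469 0.1636 0.0786]
scene blue [ 254  198   72   51 1332] [290.9 221. ] zpct [0.029 0.034 0.038]
   rect depth (array([0.59976715, 0.12690474]), [123.27238464355469, 124.17573547363281], -88.96732318401337) mean [0.5976 0.124  0.0346]
scene blue [ 373  243   74   58 1340] [411.  273.8] zpct [0.031 0.035 0.038]
   rect depth (array([ 0.64035571, -0.17097534]), [119.98928833007812, 124.94232940673828], 7.22962760925293) mean [ 0.6316 -0.1774  0.0352]
```

```bash
cat >> h.py <<'E'
def rel(target,handle_deg=None):
    """shift in tool axes (mm) to put TCP at target; turn about tool x (deg) so tool y lies along handle_deg"""
    s=r.get_state();M=Ro.from_quat(s["tcp_rot"]).as_matrix()
    sh=M.T@(np.array(target)-s["tool_pos"])*1000
    yaw=np.degrees(np.arctan2(M[1,1],M[0,1]))
    print("t",round(s["time_s"],2),"tcp",s["tool_pos"].round(4),"q",s["joint_positions"].round(3),"gap",round(s["finger_gap"]*1000,1),"F",s["wrist_force"].round(1),"xaxis",M[:,0].round(4),"yaw_y",yaw.round(1))
    print("shift",sh.round(1))
    if handle_deg is not None:
        dw=(handle_deg-yaw+90)%180-90
        print("turn (tool x down: -dyaw)",-dw*(1 if M[2,0]<0 else -1))
E
python3 -c "
from h import *
rel([.445,.033,.16],36)"
```

```text
t 0.1 tcp [0.2334 0.6057 0.23  ] q [-1.301  0.384  0.044  1.599 -0.018  1.161 -0.05 ] gap 85.5 F [-0.   0.1 -0. ] xaxis [-7.0e-04 -2.3e-03 -1.0e+00] yaw_y 158.9
shift [  71.2 -403.3 -458.2]
turn (tool x down: -dyaw) -57.07007489624479
```

drive_tool --pt "0 -20 -23 5" --pt "2 -54 -61 13" --pt "5 -88 -100 21" --pt "8 -122 -139 29" --pt "11 -156 -178 37" --pt "14 -190 -216 45" --pt "17 -224 -255 53" --pt "20 -258 -293 61" --pt "23 -292 -332 69" --pt "26 -326 -370 77" --pt "29 -350 -398 85" --pt "32 -370 -420 93" --fingers 85

```text
time_s: 1.3
tool_pos: [0.4279, 0.0764, 0.1988]
tcp_rot: [0.15, 0.691, -0.152, 0.691]
wrist_force: [0.1, 0.3, -0.3]
finger_gap: 0.0855
```

```bash
python3 -c "
from h import *
rel([.445,.033,.16],36)"
```

```text
t 1.3 tcp [0.4279 0.0764 0.1988] q [-0.829 -0.017  0.558  2.146  0.013  1.012 -0.708] gap 85.5 F [ 0.1  0.3 -0.3] xaxis [-9.0e-04 -2.6e-03 -1.0e+00] yaw_y 65.3
shift [ 38.9 -32.2  33.6]
turn (tool x down: -dyaw) 29.319246820212697
```

drive_tool --pt "5 -10 10 8" --pt "12 -20 20 16" --pt "18 -28 28 23" --pt "20 -32 33 29" --pt "20 -32 34 29" --pt "20 -32 34 29" --pt "20 -32 34 29"

```text
time_s: 2.0
tool_pos: [0.4453, 0.0336, 0.1789]
tcp_rot: [0.318, 0.631, -0.319, 0.631]
wrist_force: [0.5, 0.5, 0.1]
finger_gap: 0.0851
```

```bash
cat > w.py <<'E'
from h import *
import sys
n=sys.argv[1]
s=r.get_state();p,d=r.snapshot("wrist");cv2.imwrite(f"pics/{n}.png",p[:,:,::-1]);C=cam("wrist",s)
for nm,lo,hi in(("orange",5,20),("green",50,80),("blue",100,125)):
    for m,st,ce in blobs(mask(p,lo,hi),200):
        P=ondepth(pix(m),d,C)
        if len(P)<50: print(nm,st,"no depth");continue
        zt=np.percentile(P[:,2],90);Q=P[abs(P[:,2]-zt)<.005]
        print(nm,st,"z90",zt.round(4),"rect",rect(Q))
        Q=onplane(pix(m),C,.036 if nm=="blue" else .08);print("   plane rect",rect(Q))
rel([.445,.033,.044],36)
E
python3 w.py w1
```

```text
orange [ 303  187   30   86 2227] z90 0.0804 rect (array([0.44746228, 0.03503924]), [17.197078704833984, 49.77804183959961], 35.90079879760742)
   plane rect (array([0.44945377, 0.03645631]), [16.95854949951172, 51.93244934082031], 35.96147537231445)
green [  97   59   82   76 2514] z90 0.0805 rect (array([0.44965179, 0.16501532]), [18.022232055664062, 49.013832092285156], -13.094169616699219)
   plane rect (array([0.45109872, 0.16366454]), [18.617530822753906, 50.79475784301758], -14.374412536621094)
blue [ 264    0  155   77 5297] z90 0.0369 rect (array([0.55000031, 0.09169894]), [45.558746337890625, 95.07989501953125], -53.18891525268555)
   plane rect (array([0.5495451 , 0.09191684]), [45.53235626220703, 95.43009948730469], -53.25913619995117)
blue [ 576   98   64  138 3790] z90 0.0365 rect (array([ 0.58798541, -0.12788472]), [34.498252868652344, 69.05085754394531], 49.90185546875)
   plane rect (array([ 0.59327216, -0.10969211]), [47.67706298828125, 97.77020263671875], 47.43995666503906)
t 2.05 tcp [0.4453 0.0337 0.179 ] q [-0.769  0.044  0.621  2.143 -0.029  0.964 -1.067] gap 84.8 F [ 0.  -1.   0.2] xaxis [-9.0e-04 -2.4e-03 -1.0e+00] yaw_y 36.4
shift [135.   -0.4   0.2]
turn (tool x down: -dyaw) 0.44615838156079235
```

View pics/w1.png

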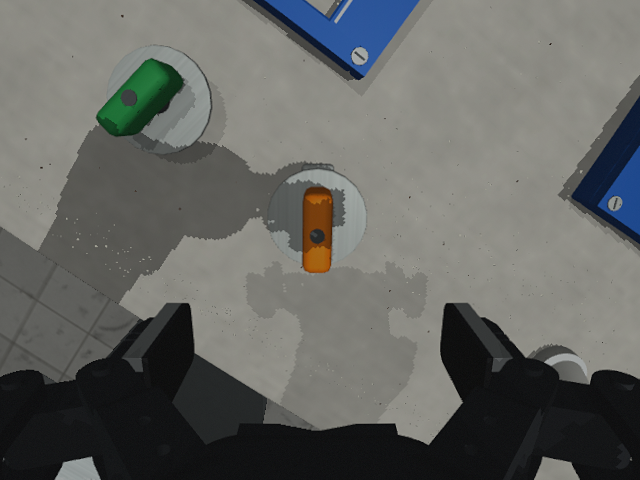

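The wrist view shows the orange handle at (317,230), aligned with the jaws, and the green pin well to the side at (140,98). All three cameras agree to within 2–3 mm, so I descend and grasp.

drive_tool --pt "25 1 0 0" --pt "55 1 0 0" --pt "85 1 0 0" --pt "108 1 0 0" --pt "122 1 0 0" --pt "130 1 0 0" --pt "134 1 0 0" --pt "134 1 0 0" --pt "134 1 0 0"

```text
time_s: 2.95
tool_pos: [0.4468, 0.0342, 0.0457]
tcp_rot: [0.318, 0.631, -0.319, 0.632]
wrist_force: [-0.9, -0.2, 0.0]
finger_gap: 0.0853
```

drive_tool --pt "0 0 0 0" --pt "0 0 0 0" --pt "0 0 0 0" --pt "0 0 0 0" --pt "0 0 0 0" --pt "0 0 0 0" --pt "0 0 0 0" --pt "0 0 0 0" --pt "0 0 0 0" --pt "0 0 0 0" --fingers 5 --squeeze 60

```text
time_s: 3.95
tool_pos: [0.4471, 0.0343, 0.0459]
tcp_rot: [0.318, 0.631, -0.319, 0.632]
wrist_force: [-1.4, 0.8, 5.4]
finger_gap: 0.0173
```

```bash
python3 -c "
from h import *
rel([.599,.125,.12],0)"
```

```text
t 3.95 tcp [0.4471 0.0343 0.0459] q [-0.676  0.323  0.562  2.225 -0.277  0.658 -0.851] gap 17.3 F [-1.4  0.8  5.4] xaxis [ 0.001  -0.0015 -1.    ] yaw_y 36.5
shift [-74.1 176.1  17.5]
turn (tool x down: -dyaw) 36.46431418663837
```

drive_tool --pt "-10 0 0 0" --pt "-25 0 0 0" --pt "-45 0 0 0" --pt "-65 0 0 0" --pt "-85 0 0 0" --pt "-95 0 0 0" --pt "-100 0 0 0" --pt "-100 0 0 0" --pt "-100 0 0 0"

```text
time_s: 4.85
tool_pos: [0.4461, 0.0344, 0.1451]
tcp_rot: [0.318, 0.631, -0.319, 0.631]
wrist_force: [-1.1, 0.5, -2.2]
finger_gap: 0.0176
```

```bash
python3 w.py w2
python3 - <<'E'
from h import *
p,d=r.snapshot("scene");cv2.imwrite("pics/s2.png",p[:,:,::-1])
rel([.599,.125,.146],0)
E
```

```text
orange [ 287  251   62  174 9008] z90 0.1795 rect (array([0.44711154, 0.03544287]), [17.610355377197266, 49.904232025146484], 36.02031326293945)
   plane rect (array([0.40548969, 0.00441227]), [32.736663818359375, 107.32816314697266], 35.89955520629883)
green [  63   51  101   90 4465] z90 0.0804 rect (array([0.44952679, 0.16491809]), [17.377487182617188, 49.160499572753906], -11.735481262207031)
   plane rect (array([0.4514996 , 0.15997455]), [24.134666442871094, 52.42180633544922], -11.396820068359375)
blue [ 263    0  161   77 5801] z90 0.0368 rect (array([0.54830615, 0.08788789]), [38.345130920410156, 80.06864929199219], -53.19826889038086)
   plane rect (array([0.54520477, 0.08978855]), [40.176963806152344, 87.4261245727539], -53.22494125366211)
blue [ 598  147   42   89 1892] z90 0.0326 rect (array([ 0.58298767, -0.12437311]), [17.285205841064453, 18.987529754638672], 6.796877861022949)
   plane rect (array([ 0.5782666 , -0.10261875]), [27.673688888549805, 56.84611511230469], 47.849830627441406)
t 4.9 tcp [0.446  0.0343 0.145 ] q [-0.773  0.11   0.639  2.172 -0.082  0.884 -1.019] gap 16.9 F [-0.5  0.2 -2.4] xaxis [-0.001  -0.0023 -1.    ] yaw_y 36.5
shift [101.   -1.4   0.3]
turn (tool x down: -dyaw) 0.47235088828566063
t 4.95 tcp [0.446  0.0343 0.145 ] q [-0.773  0.111  0.639  2.172 -0.082  0.884 -1.019] gap 17.0 F [-0.3  0.4 -2. ] xaxis [-0.0011 -0.0024 -1.    ] yaw_y 36.5
shift [ -1.4 176.9  18. ]
turn (tool x down: -dyaw) 36.46694053218597
```

View pics/w2.png

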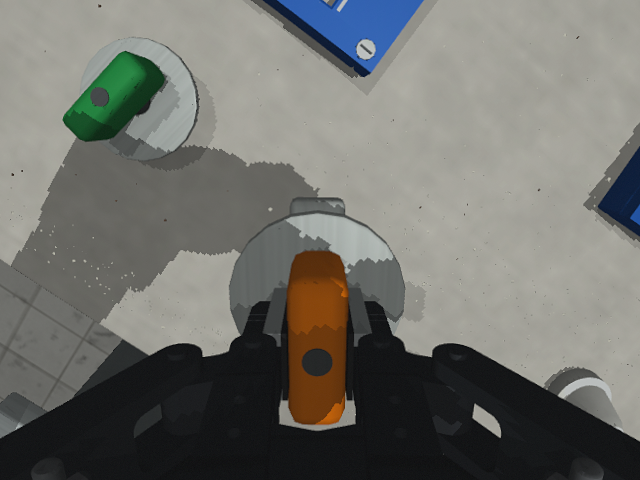

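View pics/s2.png

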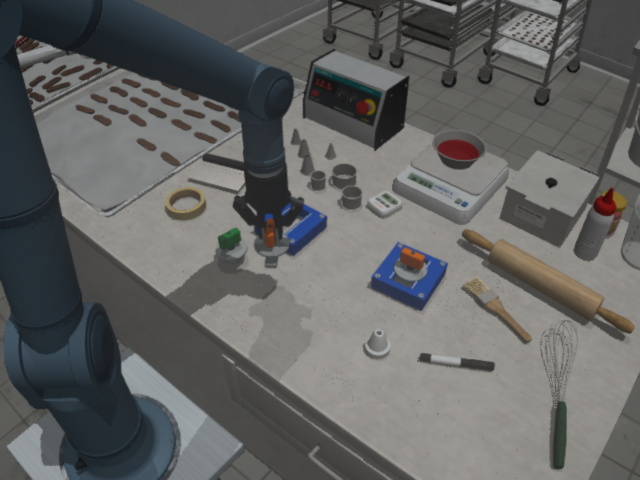

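The stop is held squarely: the handle is at (317,340) in the wrist view, still parallel to the jaws, and the crossbar is clear of the table. Now I carry it over the slot.

drive_tool --pt "0 10 1 3" --pt "0 30 3 8" --pt "0 55 6 14" --pt "0 80 8 20" --pt "0 105 11 26" --pt "0 130 13 31" --pt "0 150 15 34" --pt "0 165 17 36" --pt "0 173 18 36" --pt "0 175 18 36" --pt "0 175 18 36" --pt "0 175 18 36"

```text
time_s: 6.15
tool_pos: [0.5966, 0.1229, 0.1442]
tcp_rot: [0.497, 0.502, -0.499, 0.502]
wrist_force: [0.1, 0.6, -1.7]
finger_gap: 0.0173
```

```bash
python3 w.py w3
python3 - <<'E'
from h import *
for n in("scene","top"):
    p,d=r.snapshot(n);cv2.imwrite(f"pics/{n}3.png",p[:,:,::-1]);C=cam(n)
    for m,st,ce in blobs(mask(p,100,125)):
        Q=ondepth(pix(m),d,C);Q=Q[abs(Q[:,2]-.036)<.006];print(n,st,rect(Q))
    for m,st,ce in blobs(mask(p,5,20)):
        Q=ondepth(pix(m),d,C);print(n,"orange",st,Q.mean(0).round(4),rect(Q))
rel([.5985,.125,.146],0)
E
```

```text
orange [ 287  251   62  173 8996] z90 0.1785 rect (array([0.59777136, 0.12345855]), [17.691686630249023, 49.503997802734375], -0.2850189208984375)
   plane rect (array([0.54665887, 0.12255744]), [32.75055694580078, 106.2623062133789], -0.13588714599609375)
blue [  208   129   206   190 16095] z90 0.0368 rect (array([0.59974713, 0.12680222]), [119.9486312866211, 120.24720764160156], -89.57503381371498)
   plane rect (array([0.59984906, 0.12672775]), [119.82589721679688, 119.86801147460938], 0.4600618779659271)
t 6.2 tcp [0.5966 0.123  0.1444] q [-0.794  0.465  0.659  1.798 -0.332  0.994 -1.566] gap 17.5 F [-0.3 -0.4 -1.9] xaxis [-0.0022 -0.0025 -1.    ] yaw_y 0.4
shift [ 100.9 -152.1   88.6]
turn (tool x down: -dyaw) -35.578907935701864
scene [ 258  200   68   50 1290] (array([0.59926874, 0.12534206]), [119.93901062011719, 124.59248352050781], 0.451744019985199)
scene [ 373  243   74   58 1335] (array([ 0.64022632, -0.17086276]), [120.57949829101562, 124.19207000732422], 7.326176643371582)
scene orange [279 170   9  18 133] [0.579  0.1207 0.1667] (array([0.58495935, 0.12280134]), [18.
[... 455 characters left out ...]
, 120.66928100585938], -83.21234130859375)
top [ 220  184   59   57 1301] (array([0.59730579, 0.1248963 ]), [118.35954284667969, 119.60359191894531], -88.84668028354645)
top orange [385 187  25  10 188] [ 0.6368 -0.1718  0.0856] (array([ 0.63767212, -0.172328  ]), [16.78766441345215, 47.80325698852539], -84.02019691467285)
top orange [236 204  11   9  77] [0.5757 0.1184 0.1829] (array([0.57042548, 0.11650523]), [17.43389892578125, 24.563419342041016], 26.412351608276367)
t 6.3 tcp [0.5969 0.1232 0.1446] q [-0.794  0.465  0.659  1.798 -0.332  0.994 -1.566] gap 17.9 F [ 0.2 -0.1 -2.1] xaxis [-0.0015 -0.0022 -1.    ] yaw_y 0.4
shift [-1.4  1.6 -1.8]
turn (tool x down: -dyaw) 0.42277265756317206
```

View pics/w3.png

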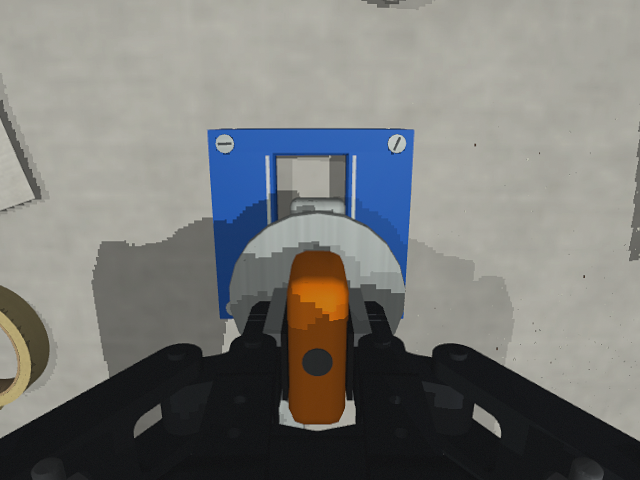

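View pics/scene3.png

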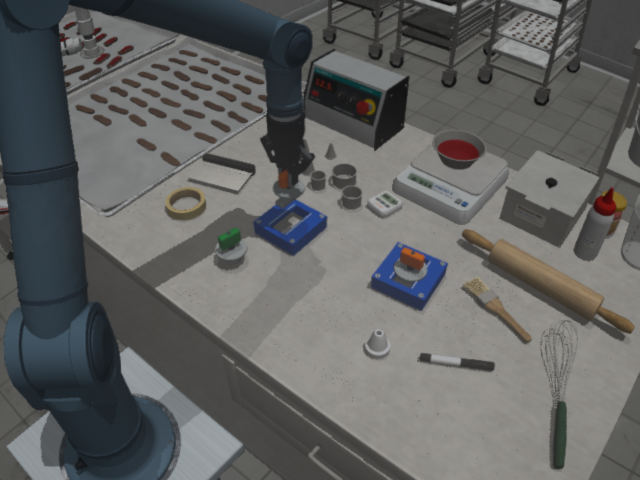

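drive_tool --pt "5 1 -2 0" --pt "15 1.5 -2.5 0" --pt "27 1.5 -2.5 0" --pt "37 1.5 -2.5 0" --pt "43 1.5 -2.5 0" --pt "45 1.5 -2.5 0" --pt "45 1.5 -2.5 0" --pt "45 1.5 -2.5 0"

```text
time_s: 7.1
tool_pos: [0.5988, 0.1256, 0.1]
tcp_rot: [0.497, 0.501, -0.499, 0.502]
wrist_force: [-0.5, -0.5, -2.1]
finger_gap: 0.0173
```

```bash
python3 w.py w4
python3 - <<'E'
from h import *
p,d=r.snapshot("scene");cv2.imwrite("pics/s4.png",cv2.resize(p[130:330,170:440,::-1],None,fx=2.5,fy=2.5))
E
```

```text
orange [ 287  251   62  173 9005] z90 0.1343 rect (array([0.59994122, 0.12606725]), [17.684837341308594, 49.62421798706055], -0.10791778564453125)
   plane rect (array([0.57428156, 0.12556735]), [25.79197883605957, 83.40702056884766], -0.14098358154296875)
blue [  191   135   249   221 23814] z90 0.0368 rect (array([0.60051776, 0.12676711]), [118.56623840332031, 120.35134887695312], -89.56095749139786)
   plane rect (array([0.60085352, 0.12680405]), [118.77349090576172, 119.8717041015625], -89.58072459697723)
t 7.15 tcp [0.5989 0.1257 0.1002] q [-0.768  0.527  0.626  1.818 -0.378  0.92  -1.536] gap 17.2 F [ 0.3 -1.2 -2.4] xaxis [-4.0e-04 -1.9e-03 -1.0e+00] yaw_y 0.4
shift [  56.4 -154.6   91.4]
turn (tool x down: -dyaw) -35.58172426687659
```

View pics/w4.png

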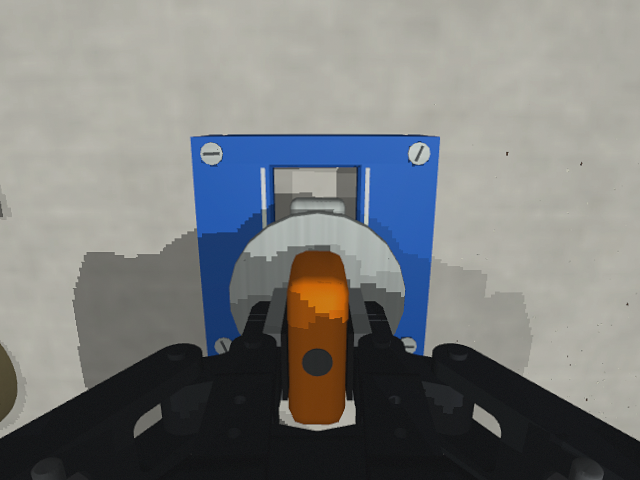

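View pics/s4.png

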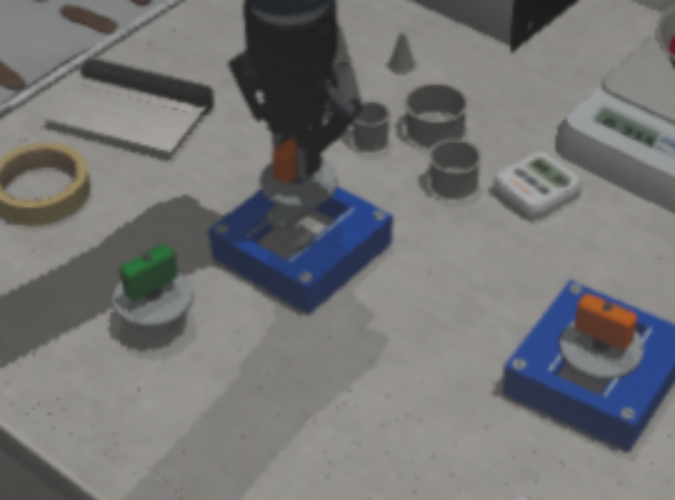

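The crossbar at (317,205) is centred between the slot edges (274 to 358), and the handle is within 1 mm of the foot's centre. Lowering.

drive_tool --pt "6 0 0 0" --pt "16 0 0 0" --pt "26 0 0 0" --pt "34 0 0 0" --pt "40 0 0 0" --pt "44 0 0 0" --pt "45 0 0 0" --pt "45 0 0 0" --pt "45 0 0 0"

```text
time_s: 8.1
tool_pos: [0.5993, 0.1256, 0.0556]
tcp_rot: [0.498, 0.501, -0.498, 0.502]
wrist_force: [0.2, 1.3, -1.3]
finger_gap: 0.0168
```

```bash
python3 w.py w5
```

```text
orange [ 287  251   62  173 9013] z90 0.09 rect (array([0.60040076, 0.12608182]), [17.70545196533203, 49.36602783203125], -0.2194366455078125)
   plane rect (array([0.60007391, 0.12591556]), [18.759206771850586, 60.60483169555664], -0.1268157958984375)
blue [  157   139   316   219 35980] z90 0.0368 rect (array([0.61397552, 0.12694283]), [91.88609313964844, 120.83615112304688], -89.53605109453201)
   plane rect (array([0.61437921, 0.12684808]), [92.80821990966797, 119.96243286132812], -89.59835767745972)
t 8.15 tcp [0.5994 0.1257 0.0557] q [-0.738  0.589  0.589  1.835 -0.423  0.845 -1.503] gap 17.2 F [-0.1 -0.4 -2.1] xaxis [ 7.0e-04 -1.5e-03 -1.0e+00] yaw_y 0.4
shift [  11.8 -155.1   91.5]
turn (tool x down: -dyaw) -35.58100109254647
```

View pics/w5.png

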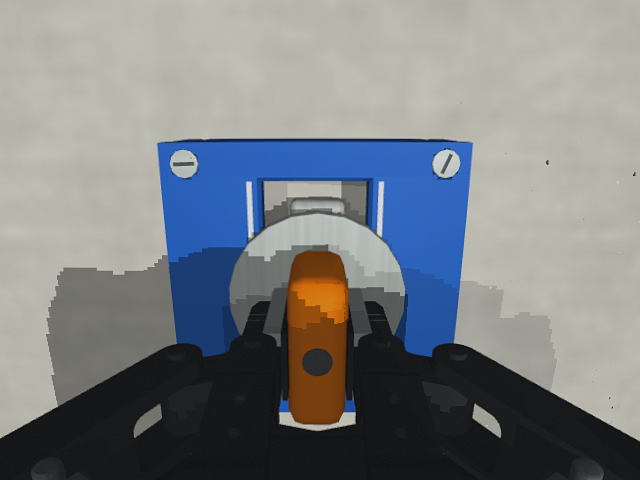

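drive_tool --pt "1 0 0 0" --pt "2 0 0 0" --pt "3 0 0 0" --pt "4 0 0 0" --pt "4 0 0 0" --pt "4 0 0 0"

```text
time_s: 8.75
tool_pos: [0.5994, 0.1257, 0.052]
tcp_rot: [0.498, 0.501, -0.498, 0.502]
wrist_force: [-0.9, 0.8, 0.9]
finger_gap: 0.0173
```

Light contact: wrist z force went from -2.1 to +0.9 N at the expected height. Now the quarter turn.

drive_tool --pt "0 0 0 -5" --pt "0 0 0 -12" --pt "0 0 0 -20" --pt "0 0 0 -28" --pt "0 0 0 -36" --pt "0 0 0 -44" --pt "0 0 0 -52" --pt "0 0 0 -60" --pt "0 0 0 -68" --pt "0 0 0 -75" --pt "0 0 0 -80" --pt "0 0 0 -82"

```text
time_s: 9.95
tool_pos: [0.6, 0.1254, 0.052]
tcp_rot: [0.046, 0.705, -0.046, 0.706]
wrist_force: [1.7, -0.8, -1.6]
finger_gap: 0.0175
```

```bash
python3 -c "
from h import *
rel([.5994,.1257,.052],90.4)"
```

```text
t 9.95 tcp [0.6    0.1254 0.052 ] q [-0.476  0.534  0.252  1.823 -0.175  0.805 -0.267] gap 17.5 F [ 1.7 -0.8 -1.6] xaxis [ 0.0018 -0.001  -1.    ] yaw_y 82.5
shift [ 0.   0.2 -0.6]
turn (tool x down: -dyaw) -7.889450213068002
```

drive_tool --pt "0 0 0 -4" --pt "0 0 0 -7" --pt "0 0 0 -8" --pt "0.5 0 0 -8" --pt "1 0 0 -8" --pt "1 0 0 -8" --pt "1 0 0 -8"

```text
time_s: 10.65
tool_pos: [0.6004, 0.1254, 0.052]
tcp_rot: [-0.003, 0.706, 0.003, 0.708]
wrist_force: [-1.8, 0.9, 4.8]
finger_gap: 0.0171
```

```bash
python3 w.py w6
```

```text
orange [ 286  251   63  173 9044] z90 0.0863 rect (array([0.60028088, 0.12661308]), [17.938976287841797, 49.07480239868164], 89.8869400024414)
   plane rect (array([0.60049872, 0.12839815]), [18.427467346191406, 58.67973327636719], -89.56120091676712)
blue [  154   137   323   221 37916] z90 0.0367 rect (array([0.59961267, 0.14167326]), [90.50806427001953, 120.88159942626953], 0.48415929079055786)
   plane rect (array([0.59964935, 0.14216031]), [91.40109252929688, 119.89595031738281], 0.44066178798675537)
blue [341 391  15  25 200] z90 0.0369 rect (array([0.61560406, 0.07294569]), [6.215437889099121, 13.291915893554688], 83.76616668701172)
   plane rect (array([0.61565417, 0.07316566]), [6.228827953338623, 12.748437881469727], 83.63493347167969)
t 10.7 tcp [0.6004 0.1253 0.052 ] q [-0.451  0.531  0.221  1.821 -0.153  0.804 -0.145] gap 17.4 F [-2.3 -0.3  4.7] xaxis [ 0.0023 -0.001  -1.    ] yaw_y 90.5
shift [   7.7  -91.  -156.1]
turn (tool x down: -dyaw) 54.47826850446566
```

View pics/w6.png

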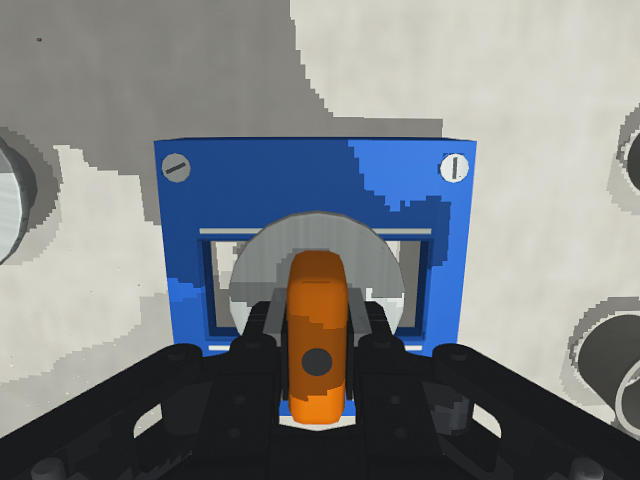

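Seated and turned: handle top at z = 0.086 m, handle across the slot at 90°, centre within about 1 mm. Releasing and rising.

drive_tool --pt "0 0 0 0" --pt "0 0 0 0" --pt "0 0 0 0" --pt "0 0 0 0" --pt "0 0 0 0" --pt "0 0 0 0" --pt "0 0 0 0" --pt "0 0 0 0" --fingers 70

```text
time_s: 11.5
tool_pos: [0.6003, 0.1254, 0.052]
tcp_rot: [-0.003, 0.706, 0.003, 0.708]
wrist_force: [0.1, -0.2, -0.9]
finger_gap: 0.0701
```

drive_tool --pt "-10 0 0 0" --pt "-25 0 0 0" --pt "-45 0 0 0" --pt "-70 0 0 0" --pt "-95 0 0 0" --pt "-115 0 0 0" --pt "-130 0 0 0" --pt "-140 0 0 0" --pt "-140 0 0 0" --pt "-140 0 0 0"

```text
time_s: 12.5
tool_pos: [0.5996, 0.1254, 0.1916]
tcp_rot: [-0.003, 0.707, 0.003, 0.708]
wrist_force: [-1.1, 0.5, 1.0]
finger_gap: 0.0698
```

```bash
python3 w.py w7
python3 - <<'E'
from h import *
for n in("scene",):
    p,d=r.snapshot(n);cv2.imwrite(f"pics/{n}7.png",p[:,:,::-1]);C=cam(n)
    for nm,lo,hi in(("orange",5,20),("green",50,80)):
        for m,st,ce in blobs(mask(p,lo,hi)):
            Q=ondepth(pix(m),d,C);z=np.percentile(Q[:,2],90);Q=Q[abs(Q[:,2]-z)<.004];print(n,nm,st,z.round(4),rect(Q))
E
```

```text
orange [ 304  189   28   83 2080] z90 0.0865 rect (array([0.60003705, 0.12643616]), [16.99521255493164, 48.80894088745117], -89.06369316577911)
   plane rect (array([0.60019281, 0.12710412]), [17.14246368408203, 52.64921188354492], -89.51041468977928)
green [  36  147   88   40 2235] z90 0.0806 rect (array([0.44983582, 0.16591264]), [17.876697540283203, 49.608978271484375], -11.521209716796875)
   plane rect (array([0.45435345, 0.16722769]), [19.920351028442383, 55.00767135620117], -11.279045104980469)
blue [  230   131   174   162 16537] z90 0.0369 rect (array([0.59946576, 0.12685918]), [119.8280258178711, 119.913330078125], 0.4377608001232147)
   plane rect (array([0.59945929, 0.12722647]), [119.20774841308594, 119.67581939697266], 0.48659244179725647)
t 12.55 tcp [0.5991 0.1253 0.1909] q [-0.483  0.355  0.255  1.741 -0.099  1.058 -0.186] gap 70.1 F [-0.4 -0.2 -0.3] xaxis [ 2.0e-04 -1.6e-03 -1.0e+00] yaw_y 90.5
shift [ 147.   -90.8 -154.9]
turn (tool x down: -dyaw) 54.47759709488486
scene orange [281 198  19  20 251] 0.0857 (array([0.59914166, 0.12479698]), [19.522310256958008, 43.58429718017578], 89.42230224609375)
scene orange [401 248  23  21 311] 0.0853 (array([ 0.63836169, -0.17350624]), [17.624147415161133, 46.74383544921875], -85.42310762405396)
scene orange [609 315  23  14  72] 0.0429 (array([ 0.78795862, -0.58654987]), [11.800814628601074, 45.84695053100586], 87.84944915771484)
scene green [219 228  20  13  98] 0.08 (array([0.44899548, 0.16450014]), [16.565122604370117, 44.821319580078125], -11.773628234863281)
```

View pics/w7.png

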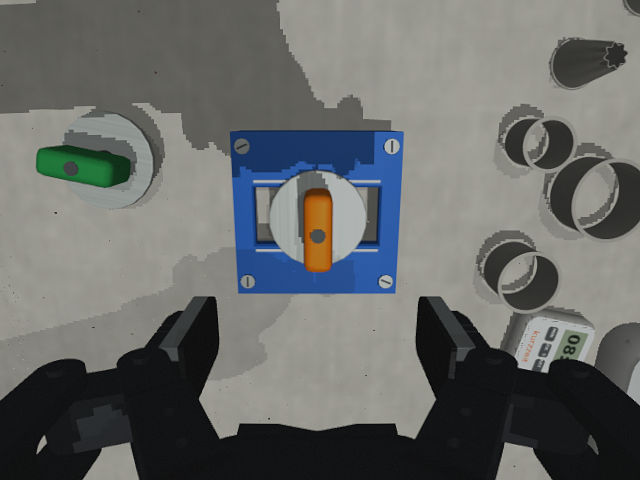

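View pics/scene7.png

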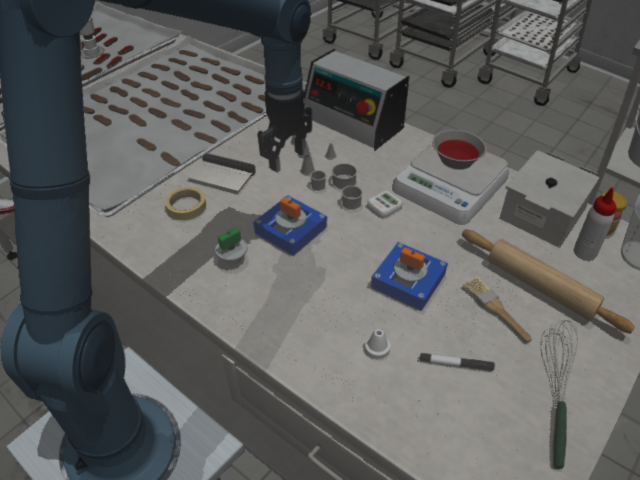

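The stop stands at (317,230) in the wrist view, centred in the foot with its handle across the slot, and looks the same as the reference stop. The pin has not moved and the gripper is clear. Handing in.

```bash
python3 -c "
from bench import r
print(r.close_job())"
```

```text
the job is handed in; nothing more can be done
None
```

The loose orange-handled stop is locked in the empty foot and standing upright. I lowered its crossbar through the slot until the collar touched, gave it a quarter turn, then let go and backed the arm away. I handed the job in at about 12.6 s.

**Last checks, all passing:**
- **Centring:** the handle centre is within about 1 mm of the foot's centre in the wrist view.
- **Seating:** the handle top reads 86 mm above the table, as expected for a collar flat on the plate, and matches the stop in the other foot.
- **Angle:** the handle lies across the slot to within about 1°.
- **Upright:** I did not measure the tilt directly. It looked upright in the pictures, and its seated height agreed.
- **Pin:** the green pin reads within about 2 mm of where it stood, which is no more than the measurement error.
- **Clearance:** the gripper is open and about 10 cm above the stop, and the wrist force is near zero.

**Disagreements:** the cameras differed by 2–3 mm on absolute positions, well inside the 9–10 mm clearance in the slot. No check failed.

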